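Set the ratchet to tighten and snug the pump's hold-down screw

ROBOT

A 6-joint arm with a two-finger parallel gripper is mounted at the origin on the work surface. World frame = base frame: x ahead of the robot, y to its left, z up, the work surface at z = 0. Lengths are in mm, angles in rad, forces in N, time in s.
With the tool pointing down it reaches from about 300 to 1000 mm from the base axis. Payload 5.1 kg.
Tool frame: the origin (TCP) lies between the finger pads; the fingertips stand 14 mm ahead of it and the grasp point (between the pads) lies 5 mm behind it; x points along the fingers, z is the direction in which the jaws open and shut, and the axes are right-handed (so a half turn about x gives the same grasp; the last joint's range is limited). The gripper opens to 95 mm and grips with 3 to 60 N. Pads are 20 mm wide; open, the fingers measure 119 mm over their backs; the gripper's body (75 mm by 180 mm) begins 59 mm behind the grasp point.
Start: joints at [1.097, 0.124, 1.65, -0, 1.367, -0.083], TCP at [247.623, 600.972, 228.656] pointing down, gripper open.
Joint ranges: [-2.61, 2.61], [-1.02, 2.33], [0.03, 2.71], [-1.35, 4.49], [0.32, 2.68], [-2.91, 2.91]. Speed limits (rad/s): [2.57, 2.57, 3.14, 3.14, 3.14, 3.14].

INTERFACE

Orientations are given as a unit quaternion [w, x, y, z].
In Python, from rig import manip, grab_frame, camera_model, ticket, boxes_of gives the robot as it stands.
- The arm moves only by the tool carry_out, never from a script. Its argument "increments" is a list of rows, each a list of 7 numbers: the opening, from -1 (shut) to 1 (fully open), then the shift along the tool's x, y, z in mm, then the turn, a rotation vector about the tool's x, y, z in degrees. A call has 1 to 8 rows; each row shifts and turns the commanded pose from where the row before left it, along the tool's axes as they then stand; what a row does not reach is not made up. A row lasts 1/8 s, in which the tool goes at most 62.5 mm and 10.7 degrees, less where a joint would pass 70% of its speed; a pose out of reach is approached as far as the arm can. A call with a gripper value outside its range is refused whole. The fingers move at their own pace and stop on an object; the grip force is fixed at half the most. Time passes only in rows, so rows that do not move let the fingers close. It gives the time, the measured TCP pose, the force and the opening at its end, in the units of the state.
- manip.state(): the state, without advancing time (a new reading comes with each control period).
- grab_frame(name): name is "side" or "top" or "wrist"; returns (picture, depth): 400x640x3 uint8, blue, green, red; 400x640 float32, mm along the optical axis (not along the pixel's ray), 0 where there is no reading.
- camera_model(name): a dict with "fx", "fy", "cx", "cy" (pixels), "R" (3x3) and "t" (3): a world point X has camera coordinates R X + t. Camera axes: x right, y down, z forward; pixel columns grow to the right and rows downward; lengths in mm; the calibration is good to about 2 mm. A picture is of the moment at which its call begins: read the wrist's pose just before it. camera_model takes no time and is no camera call; for the wrist camera it gives the pose at the moment of the call.
- ticket.job_done(): hands the job in, once; it reports no verdict.
Trained networks look in the newest picture that a camera, given by its name, has taken for a name from the list of things; names that differ only in an ending like _2 or _b are one class to them, and where a whole thing is asked for, a point or a joint stands for the part that bears it (a point fixed in the world has none). Each returns a list of dicts, best first, with "score" (0 to 1); they miss things now and then, are a little off and sometimes report something else, mostly with a low value. They report only what shows in the picture. A call takes as long as a camera call.
- boxes_of(label, camera): "position" ([column, row] as shares, 0 to 1, of the picture: columns of its width, rows of its height, amid what is visible of it).
The state is a dict: "time_s": time; "joint_pos": joint angles; "qd": joint speeds; "joint_torque": joint torques, N m; "tcp_pos": TCP position; "orientation": TCP orientation; "force": force on the tool from outside, world axes, zero at the start; "wrist_torque": the same for the moment, N m; "opening": finger opening in mm.
Only numpy, scipy, OpenCV 4.12 (cv2) and the standard library are available. Lean on these libraries where they do the work, as an engineer would, in place of code of your own. Each camera call takes 0.05 s, during which the arm holds its last target.

TASK

The ratchet standing on the misting pump's loose corner screw is still set to undo: flip its direction lever over to tighten, then work the handle back and forth to run the screw down, and stop when it is snug on its rubber washer, at about 2 N m. Do not over-tighten it, let go of the ratchet when done, and leave the fitter's other things where they are.

Things in the scene. Friction and masses are not known exactly. Their poses are not given: they have to be found in the camera images.
- head_top (a point): Centre of the flat top of the ratchet's round steel head, on the screw's vertical axis, 84 mm above the bench; head 48 mm across, 27 mm thick. The ratchet turns level about this axis only: its deep socket is latched on the screw head and does not lift off or tilt. Own x axis: from the grip to the head; z up.
- grip (a point): Point on the centre line of the ratchet's round handle, 170 mm from the screw's axis, 70 mm above the clear bench. The ribbed grip is 23 mm thick, from 119 to 243 mm from the axis; nearer the head a bare 15 mm shank. Own axes as head_top. Snug, about 2 N m, is 12 N square to the handle here; above 2.6 N m (15 N) is over-tightened, below 1.2 N m still loose.
- lever_tab (a point): Middle of the upright steel thumb tab of the direction lever on top of the head. The lever's upright pivot is 24 mm from the head's centre towards the grip, the tab 24 mm farther towards the grip. Tab: 14 mm long along the lever, 7 mm thick across it, standing from 90 to 104 mm above the bench; below it the lever's flat arm, 9 mm wide, and the head.
- lever (a joint): Direction lever, rad: -0.42 undo (as found), +0.42 tighten. Seen from above, head away from you and grip towards you, the tab is to the right for undo, to the left for tighten, 20 mm apart. A spring holds it on either side: it takes 1.5 to 2 N square to the lever at the tab; short of the middle it springs back, past it it snaps over. It rocks a little as the ratchet clicks.
- ratchet (a joint): Turn of the handle, rad, growing clockwise seen from above (the tightening way), from -1.5 to 2.5, where it would meet the pump. Set to tighten, it drives the screw clockwise and clicks freely back anticlockwise, 15 teeth a turn (up to 24 degrees of a stroke go to find the next tooth); set to undo, the other way about. Free swing and clicks take 0.2 to 0.4 N m.
- screw: Coach screw with a 19 mm hex head inside the ratchet's socket; upright, turns about its own axis. It has 0.6 to 2.1 rad to go until it nips the washer; how much differs each time, cannot be seen and must be felt. Running down takes 0.8 N m at the ratchet while turning, 0.1 to 0.4 held still; once nipped, 0.45 N m more for each 0.1 rad. Let go, thread friction (0.6 N m) keeps it tight.
- washer: Round rubber washer, 29 mm across, 2 mm thick, on the baseplate round the screw, under its head and steel washer, hidden by the ratchet. Its own heading means nothing.
- pump: The misting pump on its grey steel baseplate (top 9 mm above the bench), fixed. Origin: at the loose screw, on the bench. The plate spans -25 to 175 mm in its x and -35 to 325 mm in its y; the motor lies along y, begins 50 mm from the screw in y and 15 mm in x, and is 137 mm high. Pipes at the far end in y.
- socket: Bystander: spare steel socket standing on the bench, 27 mm wide, 38 mm high. Origin under its centre.
- spanner: Bystander: steel spanner lying flat on the bench, about 180 mm long. Origin near its middle, on the bench.
- tub: Bystander: white plastic screw-top tub, 68 mm wide, 75 mm high. Origin under its centre.

How it is judged (in metres and radians):
On the way, in this order (a step that is already met when the one before it is completed fails the run):
1. the direction lever is over on the tighten side, while the screw is still loose (value of joint lever above 0.1 rad and contact force between screw and washer below 5 N), for 0.2 s.
2. the screw is pulled down snug on its washer (contact force between screw and washer above 20 N), for 0.3 s.
At the end, for the whole second after the job is handed in: The direction lever is on the tighten side, the screw presses on its washer with 15 to 165 N (it was pulled to between 1.2 and 2.6 N m at the ratchet), the ratchet has been let go and is at rest, and socket, spanner and tub are within 30 mm of where they stood (contact force between screw and washer between 15 and 165 N and value of joint lever above 0.1 rad and distance of each of socket, spanner, tub from where it was at the start of the episode below 0.03 m and velocity of joint ratchet between -0.05 and 0.05 rad/s); the robot touches nothing.
It fails at once if the screw is over-tightened: it presses on its washer with more than 165 N (over 2.6 N m at the ratchet) (contact force between screw and washer above 165 N).
It fails at once if the spare socket, the spanner or the tub is shifted by more than 30 mm (distance of any of socket, spanner, tub from where it was at the start of the episode above 0.03 m).
It also fails if it takes over 67 s, if anything falls off the work surface, if the arm or the gripper's body presses on something with over 40 N, if the wrist force passes 120 N, or if a joint passes its speed limit or range.

## Working session

There is one attempt and no reset: what is moved stays moved. The work goes in short steps, Python scripts to look and compute and a tool call to move; the robot and the scene stay as the last step left them, time stands still between calls to the robot, and variables do not carry over. Pictures are saved under pics/ and viewed, and the job is handed in when it is done.

Besides the shell and the picture viewer there is one more tool, called by a JSON object that holds its "fn" and its "kwargs". carry_out: Moves the arm, as the interface text tells. Its arguments: {"type":"object","properties":{"increments":{"type":"array"}},"required":["increments"]}

```bash
ls; mkdir -p pics
python3 - <<'E'
from rig import manip, grab_frame, camera_model, boxes_of
import cv2, numpy as np
print(manip.state())
for c in ["side","top","wrist"]:
    m=camera_model(c)
    im,d=grab_frame(c); cv2.imwrite(f"pics/{c}0.png",im); np.savez(f"{c}0.npz",im=im,d=d,**m)
    print(c,m)
for c in ["top","side"]:
  for l in ["head_top","grip","lever_tab","pump"]:
    print(c,l,boxes_of(l,c)[:2])
print(manip.state()["time_s"])
E
```

```text
pics
{'time_s': 0.0, 'joint_pos': array([ 1.09738711e+00,  1.24506021e-01,  1.65168952e+00, -2.40954990e-05,
        1.36754153e+00, -8.26036003e-02]), 'qd': array([-6.67096027e-05, -2.26340361e-04, -2.56058469e-04, -5.29472138e-04,
        1.03104555e-03, -2.57540316e-03]), 'joint_torque': array([-8.79487779e-04, -4.17598486e+01, -3.59935713e+01,  7.73516740e-02,
        4.92287718e-02, -1.72996452e-04]), 'tcp_pos': array([247.35115192, 600.40965657, 227.37728314]), 'orientation': array([ 0.58690572, -0.39378082,  0.58822291,  0.39302945]), 'force': array([-0.61534845, -0.78239949, -0.45373133]), 'wrist_torque': array([-0.02003166, -0.04202852, -0.01282946]), 'opening': 95.11169622688234}
side {'fx': 389.432893203852, 'fy': 389.432893203852, 'cx': 319.24162631758423, 'cy': 199.70092373498838, 'R': array([[ 0.97349961, -0.22867879,  0.00212623],
       [-0.15270234, -0.65692811, -0.73832747],
       [ 0.17023661,  0.71843682, -0.67443905]]), 't': array([-591.65853791,   70.56353669,  725.67042719])}
top {'fx': 372.51048854824694, 'fy': 372.51048854824694, 'cx': 314.37048222319805, 'c
[... 471 characters left out ...]
7847, -0.95583984]]), 't': array([-649.25367633,  -34.12183933,  392.6428351 ])}
top head_top [{'position': [0.3805, 0.4813], 'score': 0.67}, {'position': [0.342, 0.467], 'score': 0.45}]
top grip [{'position': [0.3778, 0.4823], 'score': 0.65}]
top lever_tab [{'position': [0.3444, 0.4683], 'score': 0.46}]
top pump [{'position': [0.1998, 0.4103], 'score': 0.85}]
side head_top [{'position': [0.497, 0.4075], 'score': 0.8}]
side grip [{'position': [0.4944, 0.3987], 'score': 0.94}]
side lever_tab [{'position': [0.4919, 0.4067], 'score': 0.44}, {'position': [0.4856, 0.3508], 'score': 0.39}]
side pump [{'position': [0.4961, 0.2735], 'score': 0.65}, {'position': [0.4916, 0.3992], 'score': 0.51}]
0.55
```

View pics/top0.png

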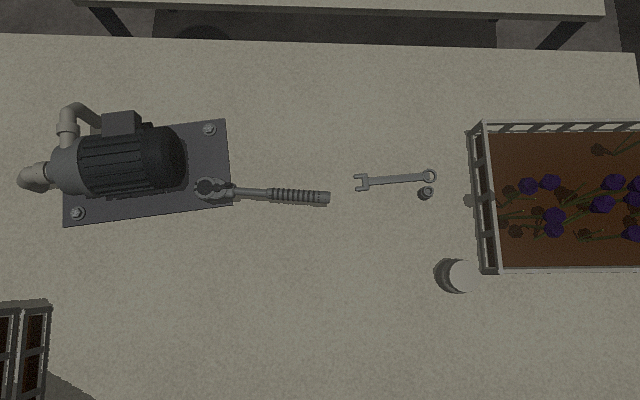

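View pics/side0.png

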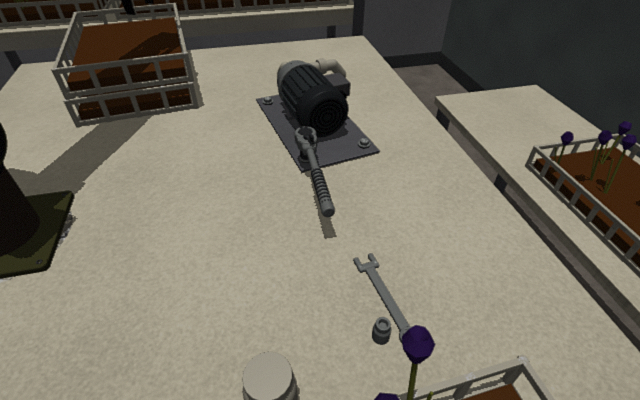

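View pics/wrist0.png

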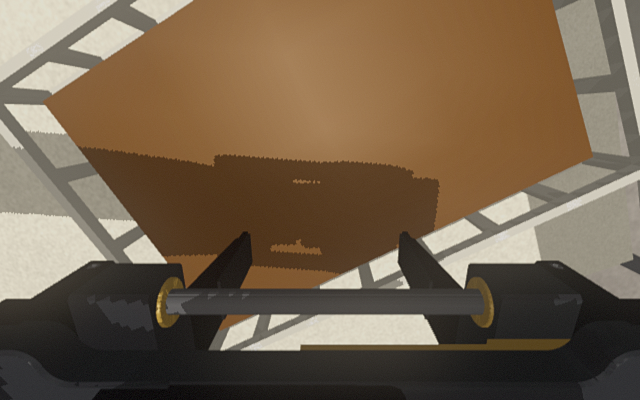

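```bash
cat > h.py <<'E'
import numpy as np
def ray(m,u,v,z):
    d=m['R'].T@np.array([(u-m['cx'])/m['fx'],(v-m['cy'])/m['fy'],1]); c=-m['R'].T@m['t']
    return c+d*(z-c[2])/d[2]
def proj(m,X):
    p=m['R']@np.array(X)+m['t']; return m['fx']*p[0]/p[2]+m['cx'],m['fy']*p[1]/p[2]+m['cy']
E
python3 - <<'E'
import numpy as np,cv2
from h import *
m=np.load('top0.npz'); s=np.load('side0.npz')
for n,q in [('top',m),('side',s)]: print(n,-q['R'].T@q['t'])
for u,v,z in [(209,187,84),(229,190,97),(240,192,70),(329,198,70),(231,206,9),(223,120,9)]:
    print((u,v,z),ray(m,u,v,z).round(1), m['d'][v,u])
im=m['im']; cv2.imwrite('pics/tz.png',cv2.resize(im[140:240,170:350],None,fx=4.4,fy=4.4,interpolation=cv2.INTER_CUBIC))
im=s['im']; cv2.imwrite('pics/sz.png',cv2.resize(im[110:250,260:400],None,fx=4.2,fy=4.2,interpolation=cv2.INTER_CUBIC))
E
```

```text
top [ 437.25238574 -123.62665306  787.32033346]
side [ 463.21889628 -610.29294094  542.77747509]
(209, 187, 84) [598.9  90.9  84. ] 722.4807
(229, 190, 97) [591.5  48.2  97. ] 723.58777
(240, 192, 70) [594.3  32.9  70. ] 726.4231
(329, 198, 70) [ 588.9 -143.2   70. ] 720.2642
(231, 206, 9) [576.5  62.9   9. ] 801.9133
(223, 120, 9) [771.   97.4   9. ] 832.7994
```

View pics/tz.png

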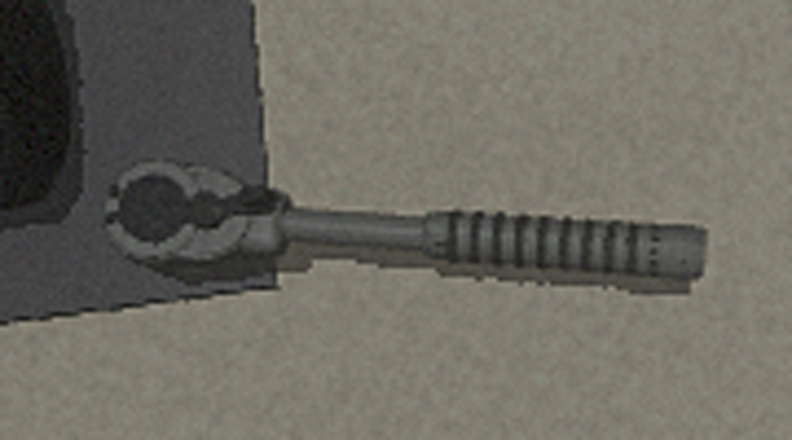

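View pics/sz.png

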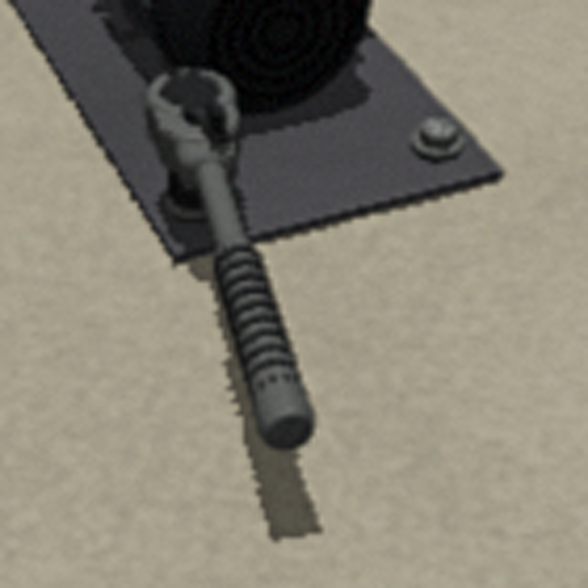

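Run:
```python
import numpy as np,cv2
from h import *
from scipy.spatial.transform import Rotation as Ro
m=np.load('top0.npz'); s=np.load('side0.npz')
H=ray(m,205.2,187,84); E=ray(m,330.7,197.3,70); print(H,E,np.linalg.norm((E-H)[:2]))
# side: head centre ~ (192,95)/4.2 ; end (287,425)
print(ray(s,260+192/4.2,110+93/4.2,84), ray(s,260+287/4.2,110+415/4.2,70))
print('tab top', ray(m,170+265/4.4,140+197/4.4,104))
u=(E-H)[:2]; u/=np.linalg.norm(u); a=np.arctan2(u[1],u[0])
print('handle heading deg',np.degrees(a))
t=H[:2]+24*u+24*np.array([np.cos(a+.42),np.sin(a+.42)]); print('tab pred',t)
q=[0.58690572,-0.39378082,0.58822291,0.39302945]
print(Ro.from_quat(q,scalar_first=True).as_matrix().round(3))
for l,uv in [('sock',(426,193)),('tub',(458,275))]: print(l,ray(m,*uv,30))
print('span',ray(m,356,182,5),ray(m,436,176,5))
```

```text
[598.65425721  98.27681534  84.        ] [ 590.41901294 -146.54695261   70.        ] 244.9622350461234
[599.99815268  95.2518982   84.        ] [ 592.6764804  -133.36330119   70.        ]
tab top [600.16940646  45.04718292 104.        ]
handle heading deg -91.9265568203345
tab pred [606.89141548  52.05963581]
[[-0.001 -0.925  0.381]
 [-0.002  0.381  0.925]
 [-1.     0.    -0.002]]
sock [ 615.60764791 -345.63889635   30.        ]
tub [ 450.76999525 -405.24806465   30.        ]
span [ 640.21261644 -202.32926244    5.        ] [ 660.17477262 -375.49012999    5.        ]
```

{"fn": "carry_out", "kwargs": {"increments": [[-1,-4,0,0,9.66,0,0],[-1,-4,0,0,9.66,0,0],[-1,-4,0,0,9.66,0,0],[-1,-4,0,0,9.66,0,0],[-1,-4,0,0,9.66,0,0],[-1,-4,0,0,9.66,0,0],[-1,-4,0,0,9.66,0,0],[-1,0,0,0,0,0,0]]}}

```text
time_s: 1.55
tcp_pos: [247.7, 601.2, 257.2]
orientation: [0.707, -0.0, 0.707, 0.001]
force: [1.1, 0.1, 0.0]
opening: 20.5
```

{"fn": "carry_out", "kwargs": {"increments": [[-1,0,-30,25,0,0,0],[-1,0,-45,32,0,0,0],[-1,0,-45,32,0,0,0],[-1,0,-45,32,0,0,0],[-1,0,-45,32,0,0,0],[-1,0,-45,32,0,0,0],[-1,0,-45,32,0,0,0],[-1,0,-45,32,0,0,0]]}}

```text
time_s: 2.55
tcp_pos: [497.3, 254.3, 256.7]
orientation: [0.707, -0.001, 0.707, 0.001]
force: [0.4, 0.3, 0.2]
opening: 0.5
```

{"fn": "carry_out", "kwargs": {"increments": [[-1,0,-45,32,0,0,0],[-1,0,-45,32,0,0,0],[-1,0,-45,32,0,0,0],[-1,0,-45,20,0,0,0],[-1,0,-30,10,0,0,0],[-1,0,0,0,0,0,0],[-1,0,0,0,0,0,0]]}}

```text
time_s: 3.42
tcp_pos: [622.2, 46.4, 256.5]
orientation: [0.707, -0.0, 0.707, 0.001]
force: [-0.3, 0.9, -0.0]
opening: 0.3
```

```bash
cat > w.py <<'E'
import sys,numpy as np,cv2
from rig import manip, grab_frame, camera_model, boxes_of
c,n=sys.argv[1:3]
s=manip.state(); print(s['time_s'],s['tcp_pos'].round(1),s['orientation'].round(3),s['force'].round(2),s['opening'],s['joint_pos'].round(2))
m=camera_model(c); im,d=grab_frame(c); cv2.imwrite(f'pics/{n}.png',im); np.savez(n+'.npz',im=im,d=d,**m)
E
python3 w.py wrist w1; python3 -c "
from rig import boxes_of
for l in ['lever_tab','head_top','lever']: print(l,boxes_of(l,'wrist')[:2])"
```

```text
3.425 [622.2  46.4 256.5] [ 0.707 -0.     0.707  0.001] [-0.26  0.89 -0.04] 0.34842494274354907 [-0.01  0.05  1.68  0.    1.41 -0.01]
lever_tab [{'position': [0.4786, 0.4188], 'score': 0.56}]
head_top [{'position': [0.4731, 0.4025], 'score': 0.88}]
lever [{'position': [0.4695, 0.4167], 'score': 0.73}]
```

View pics/w1.png

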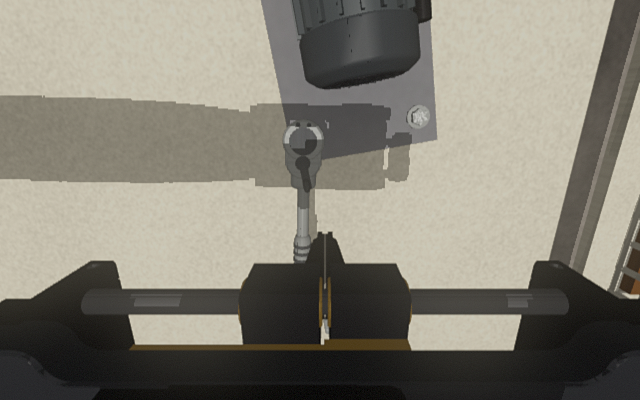

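Run:
```python
import numpy as np,cv2
m=np.load('w1.npz');cv2.imwrite('pics/w1z.png',cv2.resize(m['im'][110:270,260:360],None,fx=3.7,fy=3.7,interpolation=cv2.INTER_CUBIC))
d=m['d'];
# heights map around
from h import *
R,t=m['R'],m['t']
v,u=np.mgrid[110:240,280:335]; z=d[110:240,280:335]
P=np.stack([(u-m['cx'])/m['fx']*z,(v-m['cy'])/m['fy']*z,z],-1)-t
P=P@R
for lo,hi in [(70,93),(95,110),(60,76)]:
    k=(P[...,2]>lo)&(P[...,2]<hi); print(lo,hi,k.sum(),P[k].min(0).round(),P[k].max(0).round(),np.median(P[k],0).round(1))
k=(P[...,2]>97)&(P[...,2]<110); print(np.c_[u[k],v[k],P[k].round(0)])
```

```text
70 93 2839 [575. -24.  70.] [622. 123.  93.] [597.4  80.7  84.2]
95 110 79 [599.  47.  95.] [606.  59. 106.] [602.8  54.  104. ]
60 76 165 [584. -24.  64.] [622. 123.  76.] [601.2  10.2  74.8]
[[305. 179. 601.  59.  97.]
 [304. 180. 600.  59. 102.]
 [305. 180. 602.  59. 102.]
 [306. 180. 603.  59. 101.]
 [307. 180. 604.  59. 100.]
 [308. 180. 605.  58.  99.]
 [303. 181. 599.  58. 102.]
 [304. 181. 601.  58. 104.]
 [305. 181. 602.  58. 104.]
 [306. 181. 603.  58. 103.]
 [307. 181. 604.  58. 103.]
 [308. 181. 605.  58. 101.]
 [303. 182. 600.  58. 105.]
 [304. 182. 601.  57. 104.]
 [305. 182. 602.  58. 105.]
 [306. 182. 603.  58. 105.]
 [307. 182. 604.  57. 104.]
 [308. 182. 605.  57. 103.]
 [303. 183. 600.  56. 104.]
 [304. 183. 601.  56. 104.]
 [305. 183. 602.  56. 105.]
 [306. 183. 603.  56. 105.]
 [307. 183. 604.  57. 105.]
 [308. 183. 605.  56. 102.]
 [309. 183. 606.  55.  98.]
 [303. 184. 599.  55. 104.]
 [304. 184. 601.  55. 105.]
 [305. 184. 602.  56. 106.]
 [306. 184. 603.  55. 105.]
 [307. 184. 604.  55. 103.]
 [308. 184. 605.  55. 105.]
 [309. 184. 606.  54.  99.]
 [303. 185.
[... 465 characters left out ...]
 [307. 187. 604.  52. 104.]
 [308. 187. 605.  52. 104.]
 [309. 187. 606.  51. 102.]
 [304. 188. 600.  51. 104.]
 [305. 188. 602.  51. 105.]
 [306. 188. 603.  51. 105.]
 [307. 188. 604.  51. 105.]
 [308. 188. 605.  51. 104.]
 [309. 188. 606.  50. 104.]
 [304. 189. 600.  50. 104.]
 [305. 189. 602.  49. 104.]
 [306. 189. 603.  49. 103.]
 [307. 189. 604.  50. 105.]
 [308. 189. 605.  50. 105.]
 [309. 189. 606.  49. 103.]
 [304. 190. 600.  48. 103.]
 [305. 190. 602.  48. 104.]
 [306. 190. 603.  48. 104.]
 [307. 190. 604.  48. 104.]
 [308. 190. 605.  48. 104.]
 [309. 190. 606.  48. 104.]
 [305. 191. 602.  47. 105.]
 [306. 191. 603.  47. 104.]
 [307. 191. 604.  47. 103.]
 [308. 191. 605.  47. 103.]]
```

View pics/w1z.png

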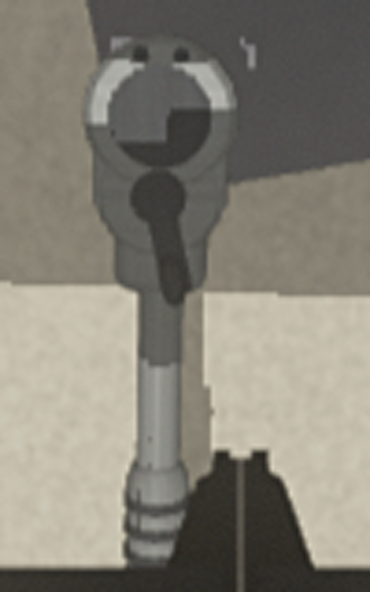

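{"fn": "carry_out", "kwargs": {"increments": [[-1,30,4,4,0,0,0],[-1,40,3,4,0,0,0],[-1,40,0,0,0,0,0],[-1,25,0,0,0,0,0],[-1,13,0,0,0,0,0],[-1,0,0,0,0,0,0]]}}

```text
time_s: 4.38
tcp_pos: [630.0, 53.4, 108.0]
orientation: [0.707, -0.0, 0.708, 0.0]
force: [0.2, -0.1, 0.3]
opening: 0.4
```

{"fn": "carry_out", "kwargs": {"increments": [[-1,0,0,-4,0,0,0],[-1,0,0,-4,0,0,0],[-1,0,0,-4,0,0,0],[-1,0,0,-4,0,0,0],[-1,0,0,0,0,0,0]]}}

```text
time_s: 5.0
tcp_pos: [614.2, 52.9, 108.7]
orientation: [0.707, 0.0, 0.707, -0.0]
force: [0.1, -0.9, 0.0]
opening: 0.8
```

```bash
python3 w.py wrist w2
python3 - <<'E'
import numpy as np,cv2
m=np.load('w2.npz');cv2.imwrite('pics/w2z.png',cv2.resize(m['im'][60:300,230:410],None,fx=2.5,fy=2.5,interpolation=cv2.INTER_CUBIC))
E
```

```text
5.0 [614.2  52.9 108.7] [ 0.707  0.     0.707 -0.   ] [ 0.12 -0.95  0.02] 0.7673348155837771 [-0.    0.15  1.83 -0.    1.16 -0.  ]
```

View pics/w2z.png

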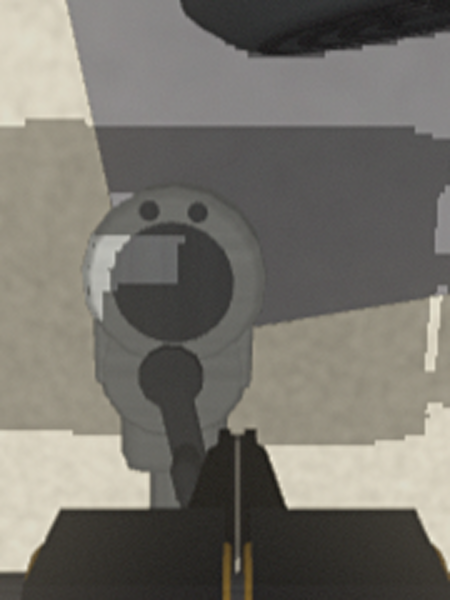

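{"fn": "carry_out", "kwargs": {"increments": [[-1,0,0,-2,0,0,0],[-1,0,0,-2,0,0,0],[-1,0,0,-2,0,0,0],[-1,0,0,-2,0,0,0],[-1,0,0,-2,0,0,0],[-1,0,0,-2,0,0,0],[-1,0,0,-2,0,0,0]]}}

```text
time_s: 5.92
tcp_pos: [600.1, 53.0, 108.4]
orientation: [0.707, 0.0, 0.707, -0.0]
force: [0.1, 0.7, -0.2]
opening: 0.2
```

```bash
python3 w.py wrist w3
python3 - <<'E'
import numpy as np,cv2
m=np.load('w3.npz');cv2.imwrite('pics/w3z.png',cv2.resize(m['im'][60:300,230:410],None,fx=2.5,fy=2.5,interpolation=cv2.INTER_CUBIC))
E
```

```text
5.925 [600.1  53.  108.4] [ 0.707  0.     0.707 -0.   ] [ 0.06  0.73 -0.23] 0.22633680051570038 [-0.    0.12  1.86  0.    1.16 -0.  ]
```

View pics/w3z.png

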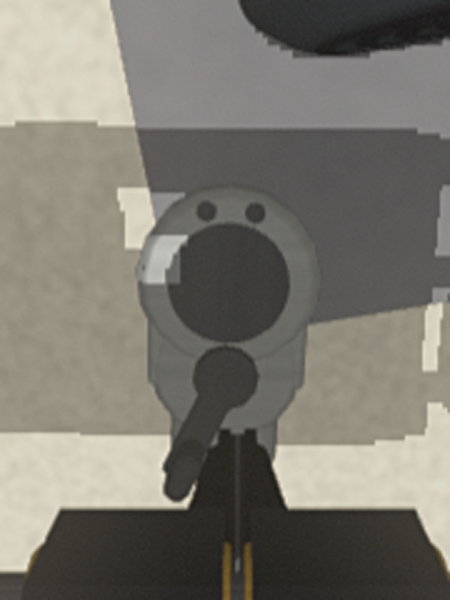

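Run:
```python
import numpy as np
from h import *
m=np.load('w3.npz'); print(ray(m,230+229/2.5,60+283/2.5,84),ray(m,230+225/2.5,60+377/2.5,92))
m=np.load('w2.npz'); print(ray(m,230+172/2.5,60+283/2.5,84),ray(m,230+171/2.5,60+377/2.5,92))
m=np.load('w1.npz'); print(ray(m,260+160/3.7,110+118/3.7,84),ray(m,260+160/3.7,110+420/3.7,70),ray(m,260+157/3.7,110+490/3.7,70))
```

```text
[599.12609991  99.39975532  84.        ] [598.10670994  76.83914518  92.        ]
[598.70800925  99.24315564  84.        ] [598.52144272  76.63383336  92.        ]
[599.23945889  98.73500468  84.        ] [596.11247331  -4.60536762  70.        ] [594.51454116 -30.88593553  70.        ]
```

{"fn": "carry_out", "kwargs": {"increments": [[-1,-15,0,5,0,0,0],[0.05,-35,0,-5,0,0,0],[0.05,0,-40,-7,0,0,0],[0.05,0,-45,0,0,0,0],[0.05,0,-39,0,0,0,0],[0.05,0,0,0,0,0,0],[0.05,0,0,0,0,0,0]]}}

```text
time_s: 6.85
tcp_pos: [594.0, -70.9, 159.5]
orientation: [0.707, 0.0, 0.707, -0.0]
force: [0.6, 0.5, 0.1]
opening: 49.0
```

```bash
python3 w.py wrist w4; python3 -c "
from rig import boxes_of
for l in ['grip']: print(l,boxes_of(l,'wrist')[:2])"
```

```text
6.85 [594.  -70.9 159.5] [ 0.707  0.     0.707 -0.   ] [0.59 0.55 0.11] 48.95921956908679 [-0.21  0.06  1.83  0.    1.24 -0.21]
grip [{'position': [0.5064, 0.2602], 'score': 0.83}]
```

View pics/w4.png

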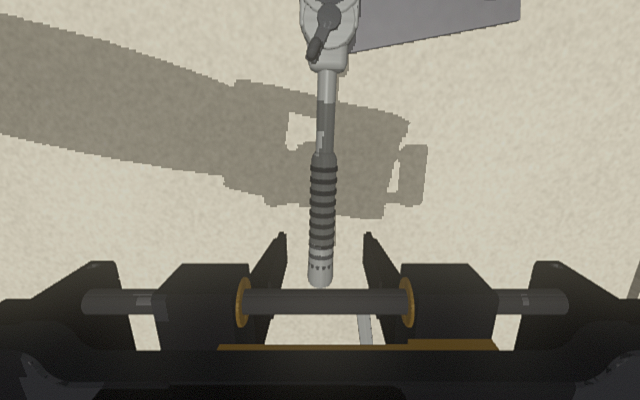

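{"fn": "carry_out", "kwargs": {"increments": [[0.05,30,0,0,0,0,0],[0.05,35,0,0,0,0,0],[0.05,27,0,0,0,0,0],[0.05,0,0,0,0,0,0]]}}

```text
time_s: 7.45
tcp_pos: [591.5, -69.6, 64.0]
orientation: [0.705, -0.0, 0.709, 0.001]
force: [0.1, -0.3, 0.1]
opening: 49.8
```

{"fn": "carry_out", "kwargs": {"increments": [[0.05,0,0.65,14.8,-5,0,0],[0.05,0,0.65,14.8,-5,0,0],[0.05,0,0.65,14.8,-5,0,0],[0.05,0,0.65,14.8,-5,0,0],[0.05,0,0.65,14.8,-5,0,0],[0.05,0,0.65,14.8,-5,0,0],[0.05,0,0.65,14.8,-5,0,0],[0.05,0,0.65,14.8,-5,0,0]]}}

```text
time_s: 8.45
tcp_pos: [703.9, -31.0, 68.7]
orientation: [0.664, -0.244, 0.664, 0.242]
force: [-1.0, -1.0, 0.6]
opening: 49.6
```

```bash
python3 w.py wrist w5
```

```text
8.45 [703.9 -31.   68.7] [ 0.664 -0.244  0.664  0.242] [-1.01 -0.95  0.61] 49.647541697322524 [-0.12  0.37  1.64 -0.    1.13 -0.82]
```

View pics/w5.png

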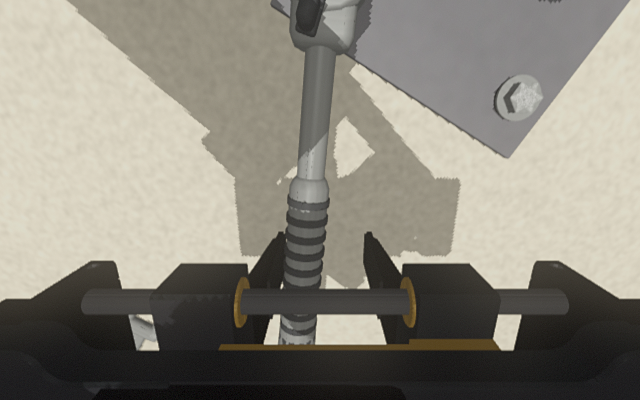

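{"fn": "carry_out", "kwargs": {"increments": [[0.05,0,0.65,-14.8,5,0,0],[0.05,0,0.65,-14.8,5,0,0],[0.05,0,0.65,-14.8,5,0,0],[0.05,0,0.65,-14.8,5,0,0],[0.05,0,0.65,-14.8,5,0,0],[0.05,0,0.65,-14.8,5,0,0]]}}

```text
time_s: 9.25
tcp_pos: [624.3, -67.4, 68.6]
orientation: [0.706, -0.06, 0.703, 0.061]
force: [3.4, 4.2, -0.8]
opening: 49.6
```

```bash
cat > f.py <<'E'
from rig import manip; import numpy as np
from scipy.spatial.transform import Rotation as Ro
s=manip.state(); p=s['tcp_pos']; H=np.array([599,99.3])
r=p[:2]-H; R=np.linalg.norm(r); e=r/R; tcw=np.array([e[1],-e[0]]) # clockwise tangent
ang=np.degrees(np.arctan2(-r[0],-r[1])) # cw from -y
M=Ro.from_quat(s['orientation'],scalar_first=True).as_matrix()
yaw=np.degrees(np.arctan2(M[1,2],M[0,2]))
f=s['force'][:2]
F=-f@tcw
print('t %.2f r %.1f ang %.1f yaw %.1f z %.1f | Fres %.2f radial %.2f torque %.2f'%(s['time_s'],R,ang,yaw,p[2],F,f@e,F*R/1000), 'Mz',s['wrist_torque'].round(2), s['force'].round(2),'j6 %.2f'%s['joint_pos'][5])
E
python3 f.py
```

```text
t 9.25 r 168.6 ang -8.6 yaw 9.8 z 68.6 | Fres 4.03 radial -3.59 torque 0.68 Mz [ 0.53 -0.53  0.08] [ 3.45  4.15 -0.82] j6 -0.37
```

{"fn": "carry_out", "kwargs": {"increments": [[0.05,0,0.23,-8.9,3,0,0],[0.05,0,0.23,-8.9,3,0,0],[0.05,0,0.23,-8.9,3,0,0],[0.05,0,0.23,-8.9,3,0,0],[0.05,0,0.23,-8.9,3,0,0]]}}

```text
time_s: 9.88
tcp_pos: [580.7, -69.5, 68.9]
orientation: [0.709, 0.032, 0.704, -0.031]
force: [3.9, 2.1, -1.8]
opening: 49.7
```

```bash
python3 f.py
```

```text
t 9.88 r 169.8 ang 6.2 yaw -5.1 z 68.9 | Fres 3.61 radial -2.46 torque 0.61 Mz [ 0.37 -0.64  0.13] [ 3.86  2.06 -1.85] j6 -0.12
```

{"fn": "carry_out", "kwargs": {"increments": [[0.05,0,0.23,-8.9,3,0,0],[0.05,0,0.23,-8.9,3,0,0],[0.05,0,0.23,-8.9,3,0,0],[0.05,0,0.23,-8.9,3,0,0],[0.05,0,0.23,-8.9,3,0,0]]}}

```text
time_s: 10.5
tcp_pos: [537.7, -60.3, 69.2]
orientation: [0.699, 0.124, 0.694, -0.123]
force: [5.6, 1.9, -0.9]
opening: 49.9
```

```bash
python3 f.py
```

```text
t 10.50 r 170.9 ang 21.0 yaw -20.1 z 69.2 | Fres 4.51 radial -3.77 torque 0.77 Mz [ 0.27 -0.77  0.1 ] [ 5.56  1.9  -0.91] j6 0.14
```

{"fn": "carry_out", "kwargs": {"increments": [[0.05,0,0.23,-8.9,3,0,0],[0.05,0,0.23,-8.9,3,0,0],[0.05,0,0.23,-8.9,3,0,0],[0.05,0,0.23,-8.9,3,0,0],[0.05,0,0.23,-8.9,3,0,0]]}}

```text
time_s: 11.12
tcp_pos: [498.7, -40.1, 69.4]
orientation: [0.677, 0.214, 0.671, -0.213]
force: [5.1, 0.4, -0.9]
opening: 50.0
```

```bash
python3 f.py
```

```text
t 11.12 r 171.8 ang 35.7 yaw -35.1 z 69.4 | Fres 3.92 radial -3.31 torque 0.67 Mz [ 0.04 -0.78  0.15] [ 5.11  0.4  -0.92] j6 0.42
```

{"fn": "carry_out", "kwargs": {"increments": [[0.05,0,0.5,-8.9,3,0,0],[0.05,0,0.5,-8.9,3,0,0],[0.05,0,0.5,-8.9,3,0,0],[0.05,0,0.5,-8.9,3,0,0],[0.05,0,0.5,-8.9,3,0,0]]}}

```text
time_s: 11.75
tcp_pos: [466.3, -10.0, 69.4]
orientation: [0.643, 0.3, 0.638, -0.299]
force: [2.9, -3.7, 1.6]
opening: 50.1
```

```bash
python3 f.py
```

```text
t 11.75 r 171.9 ang 50.5 yaw -50.1 z 69.4 | Fres 4.67 radial 0.10 torque 0.80 Mz [-0.77 -0.34 -0.04] [ 2.89 -3.67  1.62] j6 0.74
```

{"fn": "carry_out", "kwargs": {"increments": [[0.05,0,0.5,-8.9,3,0,0],[0.05,0,0.5,-8.9,3,0,0],[0.05,0,0.5,-8.9,3,0,0],[0.05,0,0.5,-8.9,3,0,0],[0.05,0,0.5,-8.9,3,0,0]]}}

```text
time_s: 12.38
tcp_pos: [442.9, 28.1, 69.1]
orientation: [0.598, 0.38, 0.594, -0.381]
force: [-0.3, -5.2, 1.9]
opening: 50.2
```

```bash
python3 f.py
```

```text
t 12.38 r 171.6 ang 65.5 yaw -65.1 z 69.1 | Fres 4.60 radial 2.42 torque 0.79 Mz [-1.    0.07  0.01] [-0.29 -5.19  1.94] j6 1.08
```

{"fn": "carry_out", "kwargs": {"increments": [[0.05,0,0.3,-8.9,3,0,0],[0.05,0,0.3,-8.9,3,0,0],[0.05,0,0.3,-8.9,3,0,0],[0.05,0,0.3,-8.9,3,0,0],[0.05,0,0.3,-8.9,3,0,0]]}}

```text
time_s: 13.0
tcp_pos: [429.9, 69.8, 69.1]
orientation: [0.544, 0.454, 0.539, -0.455]
force: [-0.3, -10.2, 1.6]
opening: 49.6
```

```bash
python3 f.py
```

```text
t 13.00 r 171.7 ang 80.1 yaw -80.1 z 69.1 | Fres 10.02 radial 2.07 torque 1.72 Mz [-1.73  0.11  0.05] [ -0.32 -10.23   1.56] j6 1.44
```

{"fn": "carry_out", "kwargs": {"increments": [[0.05,0,0.1,-4.5,1.5,0,0],[0.05,0,0.1,-4.5,1.5,0,0]]}}

```text
time_s: 13.25
tcp_pos: [428.6, 78.4, 69.0]
orientation: [0.532, 0.468, 0.527, -0.469]
force: [0.7, -10.8, 3.7]
opening: 50.1
```

```bash
python3 f.py
```

```text
t 13.25 r 171.7 ang 83.0 yaw -83.0 z 69.0 | Fres 10.82 radial 0.62 torque 1.86 Mz [-1.99  0.19  0.04] [  0.7  -10.81   3.71] j6 1.51
```

{"fn": "carry_out", "kwargs": {"increments": [[0.05,0,0,0,0,0,0],[0.05,0,0,0,0,0,0],[0.05,0,0,0,0,0,0],[0.05,0,0,0,0,0,0]]}}

```text
time_s: 13.75
tcp_pos: [428.5, 78.7, 69.1]
orientation: [0.532, 0.468, 0.528, -0.469]
force: [-1.2, -7.8, 2.9]
opening: 50.0
```

```bash
python3 f.py
```

```text
t 13.75 r 171.8 ang 83.1 yaw -83.0 z 69.1 | Fres 7.55 radial 2.15 torque 1.30 Mz [-1.51  0.26  0.04] [-1.23 -7.76  2.94] j6 1.51
```

{"fn": "carry_out", "kwargs": {"increments": [[0.05,0,0,3,0,0,0],[0.05,0,0,4,0,0,0],[0.05,0,0,6,0,0,0],[0.2,0,0,0,0,0,0],[0.2,0,0,0,0,0,0]]}}

```text
time_s: 14.38
tcp_pos: [428.3, 67.4, 66.4]
orientation: [0.529, 0.469, 0.53, -0.469]
force: [-0.2, 0.5, 0.5]
opening: 56.4
```

```bash
python3 f.py; python3 w.py wrist w6
```

```text
t 14.38 r 173.6 ang 79.4 yaw -83.0 z 66.4 | Fres -0.51 radial 0.11 torque -0.09 Mz [-0.01  0.19 -0.01] [-0.21  0.48  0.48] j6 1.48
14.375 [428.3  67.4  66.4] [ 0.529  0.469  0.53  -0.469] [-0.21  0.48  0.48] 56.43822535251951 [ 0.03 -0.21  2.26  0.    1.09  1.48]
```

View pics/w6.png

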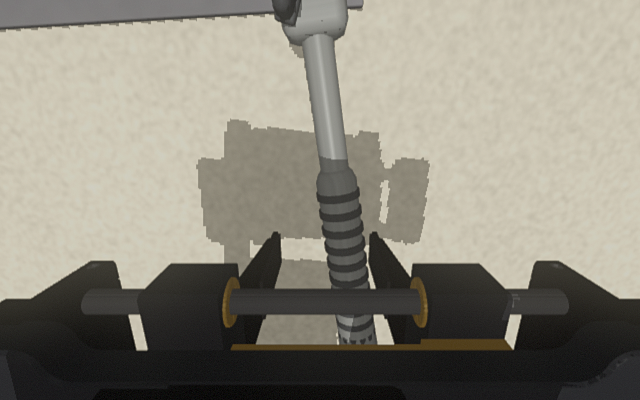

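{"fn": "carry_out", "kwargs": {"increments": [[0.5,0,0,3,0,0,0],[0.5,0,0,3,0,0,0],[0.5,0,0,0,0,0,0],[0.5,-30,0,0,0,0,0],[0.5,-50,0,0,0,0,0],[0.5,-50,0,0,0,0,0],[0.5,-10,0,0,0,0,0],[0.5,0,0,0,0,0,0]]}}

```text
time_s: 15.42
tcp_pos: [429.5, 61.4, 206.9]
orientation: [0.53, 0.469, 0.529, -0.468]
force: [-0.5, 0.9, 0.1]
opening: 71.2
```

```bash
python3 w.py wrist w7;python3 w.py top t7
```

```text
15.425 [429.5  61.4 206.9] [ 0.53   0.469  0.529 -0.468] [-0.53  0.95  0.09] 71.21854928828175 [ 0.02 -0.37  2.13  0.    1.38  1.47]
15.475 [428.7  61.4 205.4] [ 0.529  0.468  0.53  -0.469] [ 0.78  0.07 -1.03] 71.1196359443326 [ 0.02 -0.37  2.14  0.    1.38  1.47]
```

View pics/w7.png

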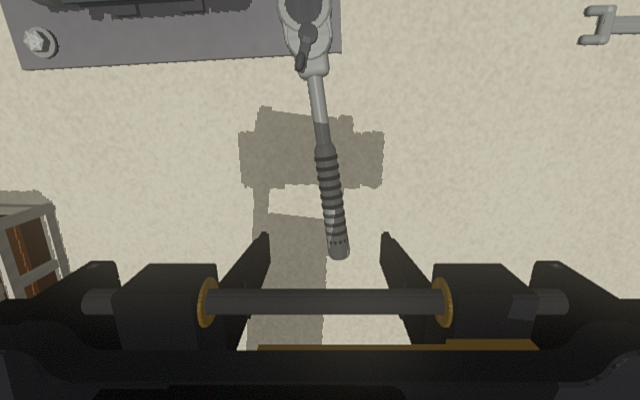

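View pics/t7.png

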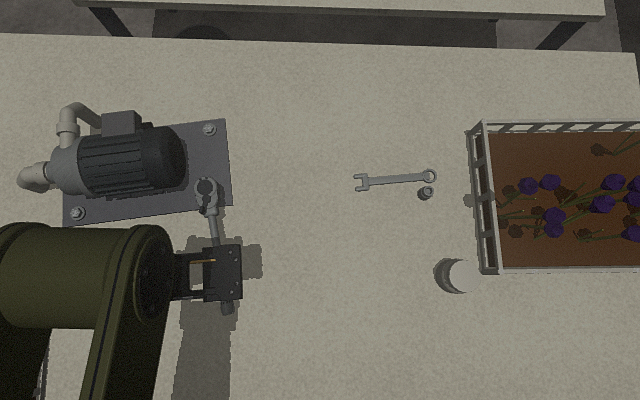

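```bash
python3 - <<'E'
import numpy as np
from h import *
m=np.load('w7.npz'); H=np.array([599,99.3])
for u,v in [(318,100),(324,148),(338,250)]:
    p=ray(m,u,v,70); r=p[:2]-H; print(p.round(1),np.degrees(np.arctan2(-r[0],-r[1])),np.linalg.norm(r))
E
python3 f.py
```

```text
[524.5  79.   70. ] 74.76563190310007 77.23054567289053
[479.9  67.8  70. ] 75.17825851609076 123.17208538557632
[369.6  38.6  70. ] 75.17633022386207 237.25743000504025
t 15.53 r 174.8 ang 77.5 yaw -83.0 z 204.7 | Fres 0.32 radial -0.66 torque 0.06 Mz [-0.05  0.11  0.  ] [ 0.72 -0.17 -0.75] j6 1.47
```

```bash
python3 -c "
from rig import ticket; print(ticket.job_done())"
```

```text
the job is handed in; nothing more can be done
None
```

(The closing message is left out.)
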